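Hold a fired clay mask plaque home in the sprung jig

ROBOT

A 7-joint arm with a two-finger parallel gripper is mounted at the origin on the work surface. World frame = base frame: x ahead of the robot, y to its left, z up, the work surface at z = 0. Lengths are in mm, angles in rad, forces in N, time in s.
With the tool pointing down it reaches from about 400 to 850 mm from the base axis. Payload 4.5 kg.
Tool frame: the origin (TCP) lies between the finger pads; the fingertips stand 14 mm ahead of it and the grasp point (between the pads) lies 5 mm behind it (bot.nose_length is the z of the fingertips in the tool frame, in mm); z points along the fingers, y is the line along which they close (so a half turn about z gives the same grasp; the last joint's range is limited). The gripper opens to 88 mm and grips with 3 to 60 N. Pads are 18 mm wide; open, the fingers measure 123 mm over their backs; the gripper's body (75 mm by 187 mm) begins 45 mm behind the grasp point.
Start: joints at [-1.315, 0.689, -0.195, 1.565, 0.157, 0.902, -0.215], TCP at [137.469, 609.717, 252.743] pointing down, gripper open.
Joint ranges: [-3.01, 3.01], [-0.46, 2.08], [-1.47, 1.51], [0.13, 2.56], [-1, 4.14], [0.04, 2.09], [-2.66, 2.66]. Speed limits (rad/s): [2.57, 2.57, 3.14, 3.14, 3.14, 3.14, 3.14].

INTERFACE

Orientations are given as a unit quaternion [x, y, z, w].
In Python, from station import bot gives the robot as it stands.
- The arm moves only by the shell command python3 -m handwheel 'ROWS' [FORCE]. ROWS is text: rows parted by semicolons, each of 5 numbers parted by spaces: the opening, from 0 (shut) to 1 (fully open), then the shift along the world's x, y, z in mm, then the turn about the world's z in rad. In form: hand tx ty tz spin; .... A call has 1 to 5 rows; each row is the pose to reach, as a shift and turn from the pose commanded when the call began; what a row does not reach only later rows make up. A row lasts 1/8 s, in which the tool goes at most 62.5 mm and 10.7 degrees, less where a joint would pass 70% of its speed; a pose out of reach is approached as far as the arm can. A call with a gripper value outside its range is refused whole. The fingers move at their own pace and stop on an object; FORCE is the grip in N (left out, the last holds). Time passes only in rows, so rows that repeat a pose let the fingers close. It gives the time, the measured TCP pose, the force, the opening and the grip force at its end, in the units of the state.
- bot.sense(): the state, without advancing time (a new reading comes with each control period).
- bot.snapshot(name): name is "scene" or "top"; returns the picture (400x640x3 uint8, red, green, blue); there is no depth.
- bot.camera_params(name): a dict with "fx", "fy", "cx", "cy" (pixels), "dist" ([k1, k2, p1, p2, k3] as OpenCV has them; the pictures are not rectified), "R" (3x3) and "t" (3): a world point X has camera coordinates R X + t. Camera axes: x right, y down, z forward; pixel columns grow to the right and rows downward; lengths in mm; the calibration is good to about 2 mm. A picture is of the moment at which its call begins. camera_params takes no time and is no camera call.
- bot.job_done(): hands the job in; it is judged then, once.
The state is a dict: "t": time; "joint_positions": joint angles; "qd": joint speeds; "joint_efforts": joint torques, N m; "ee_pos": TCP position; "ee_rot": TCP orientation; "ft_force": force on the tool from outside, world axes, zero at the start; "moment": the same for the moment, N m; "width": finger opening in mm; "finger_force": force on a finger pad.
Only numpy, scipy, OpenCV 4.12 (cv2) and the standard library are available. Lean on these libraries where they do the work, as an engineer would, in place of code of your own. Each camera call takes 0.05 s, during which the arm holds its last target. There are 200 camera calls.

TASK

Pick up the small fired clay mask plaque and lay it flat on the bed of the wooden jig, face up, with its square brow end towards the sprung plunger; then ease it along the bed, pushing the plunger back, until that end rests squarely against the two steel stop posts. Keep pressing it firmly against the stops without ramming the brittle clay: finish while still holding it there, because the spring pushes it back out if you let go. Leave the pot, cup, bottle and spatula where they are.

Things in the scene. Friction and masses are not known exactly. Their poses are not given: they have to be found in the camera images.
- plaque_mid (a point): Centre (half-way up) of the loose terracotta mask plaque: 104 mm long (its x), 54 wide (y), 28 thick (z, up), about 0.28 kg, lying face up on the table (z = 0). Its +x (brow) end is square, its -x (chin) end half-round, radius 27 mm; the sides are straight from the brow end to 25 mm behind the centre. A raised face, up to 5 mm, is on top.
- plaque_brow (a point): Middle of the plaque's square brow end, 52 mm ahead of plaque_mid along the plaque's x, half-way up; same axes.
- jig_stop (a point): On the fixed jig: half-way between its two stop posts, in the plane of their faces, 26 mm above the table, 14 mm above the bed. x: the way the plaque is pushed (roughly away from the robot), y: across to the left, z: up. With the plaque home, plaque_brow is here and plaque_mid 52 mm before it. An aluminium housing 70 mm wide, 28 mm above the bed, stands behind the posts.
- bed_front (a point): Middle of the near edge of the jig's bed, on its top; axes as jig_stop. The bed is a plywood board, its top 12 mm above the table, 120 mm wide, reaching from 170 mm before the stop faces to 60 mm behind them.
- guides (a point): On the bed's top, middle line, at the mouth of the two low guides, 40 mm before the stop faces; axes as jig_stop. The guides are 14 mm high; from this flared mouth (79 mm wide inside, 90 mm outside) they narrow to 62 mm apart (4 mm free each side of the plaque) over the last 22 mm to the stop faces.
- plunger_nose (a point): Foremost point of the round-nosed steel plunger (12 mm thick), on the jig's middle line, 14 mm above the bed; at rest it stands 18 mm before the stop faces. It moves back along the jig's x.
- plunger (a joint): How far the plunger is pushed back, in m: 0 at rest, 0.018 with the plaque home against the stop posts. The spring pushes back with 3 N at the start and 7.5 N at 0.018 (250 N/m); beyond that only the hard stop resists.
- stop: The two fixed steel stop posts of the jig as one piece, each 12 mm wide, 26 mm high, centred 20 mm either side of the middle line; origin and axes as jig_stop.
- tool_pot: Bystander: terracotta pot of 100 mm diameter, 92 mm high, with tool handles standing up to 165 mm; origin under its centre.
- cup: Bystander: white plastic cup, 72 mm across, 85 mm high; origin under its centre.
- bottle: Bystander: clear water bottle, 64 mm across, 200 mm high; origin under its centre.
- spatula: Bystander: broad wooden modelling spatula, 190 mm long (its x), lying flat on the table; origin under its middle.
Things that resemble listed ones, but are neither listed nor needed, are in the scene too. Of the things that look like the part that bears plaque_mid, take the one that is farthest from the robot's base at the start.

How it is judged (in metres and radians):
On the way, in this order (a step that is already met when the one before it is completed fails the run):
1. the plaque is down on the jig's bed before the stops, brow end towards the plunger (z of plaque_mid in the frame of jig_stop between -0.004 and 0.012 m and y of plaque_mid in the frame of jig_stop between -0.03 and 0.03 m and x of plaque_mid in the frame of jig_stop above -0.17 m and x of plaque_brow in the frame of jig_stop below -0.004 m and horizontal distance between plaque_brow and jig_stop below 0.1 m), for 0.1 s.
2. the plaque has pushed the plunger back and meets the stop posts (z of plaque_mid in the frame of jig_stop between -0.004 and 0.005 m and y of plaque_mid in the frame of jig_stop between -0.01 and 0.01 m and x of plaque_brow in the frame of jig_stop between -0.002 and 0.003 m and angle between the x axis of plaque_mid and the x axis of jig_stop, either way round below 0.08 rad and angle between plaque_mid's own z axis and vertical below 0.08 rad and value of joint plunger above 0.0155 m and contact force between plaque and stop above 1 N and contact force between plaque and plunger above 3 N), for 0.2 s.
At the end, for the whole second after the job is handed in: Gripper still on the plaque, which lies flat on the bed (5 mm), brow end within 2 mm of the stop faces, square within 0.08 rad, within 10 mm of the middle line; plunger back over 15.5 mm and bearing on it; more than 1 N on the stop posts; at rest through the last second (all of step 2 and contact force between plaque and the fingers above 1 N and linear speed of plaque below 0.01 m/s); the arm keeps its last pose, push and grip.
It fails at once if the pot of tools is moved more than 30 mm (distance of tool_pot from where it was at the start of the episode above 0.03 m).
It fails at once if the cup is moved more than 30 mm (distance of cup from where it was at the start of the episode above 0.03 m).
It fails at once if the bottle is moved more than 30 mm (distance of bottle from where it was at the start of the episode above 0.03 m).
It fails at once if the spatula is moved more than 30 mm (distance of spatula from where it was at the start of the episode above 0.03 m).
It fails at once if the brittle plaque is rammed against the stops with more than 60 N (contact force between plaque and stop above 60 N).
It also fails if it takes over 48 s, if anything falls off the work surface, if the arm or the gripper's body presses on something with over 40 N, if the wrist force passes 120 N, or if a joint passes its speed limit or range.

## Working session

There is one attempt and no reset: what is moved stays moved. The work goes in short steps, Python scripts to look and compute and a shell command to move; the robot and the scene stay as the last step left them, time stands still between calls to the robot, and variables do not carry over. Pictures are saved under pics/ and viewed, at most 10 in all, crops included, and the job is handed in when it is done.

```bash
mkdir -p pics; cat > h.py <<'E'
import numpy as np, cv2
from station import bot
def snap(n,f):
    im=bot.snapshot(n); cv2.imwrite('pics/'+f,im[:,:,::-1]); return im
def ray(cam,px,z):
    p=bot.camera_params(cam);K=np.array([[p['fx'],0,p['cx']],[0,p['fy'],p['cy']],[0,0,1]])
    u=cv2.undistortPoints(np.array(px,float).reshape(-1,1,2),K,np.array(p['dist'],float)).reshape(-1,2)
    R=np.array(p['R']);t=np.array(p['t']);C=-R.T@t
    d=np.c_[u,np.ones(len(u))]@R
    return C+d*((z-C[2])/d[:,2])[:,None]
def proj(cam,X):
    p=bot.camera_params(cam);K=np.array([[p['fx'],0,p['cx']],[0,p['fy'],p['cy']],[0,0,1]])
    return cv2.projectPoints(np.array(X,float).reshape(-1,1,3),cv2.Rodrigues(np.array(p['R']))[0],np.array(p['t'],float),K,np.array(p['dist'],float))[0].reshape(-1,2)
E
python3 - <<'E'
from h import *
snap('top','top0.png');snap('scene','scene0.png')
for n in('top','scene'):
    p=bot.camera_params(n);print(n,p['fx'],-np.array(p['R']).T@p['t'])
print(bot.sense())
E
```

```text
top 515.0135256016197 [ 414.23896627   -7.12839619 1369.13718425]
scene 413.0701635282578 [1387.71927139  -98.65994477 1114.91692859]
{'t': 0.1, 'joint_positions': array([-1.31524147,  0.68990336, -0.19454075,  1.56622522,  0.15728803,
        0.90249619, -0.21512074]), 'qd': array([ 0.00179082, -0.00173385, -0.00066552, -0.00258041, -0.00061268,
        0.00051221, -0.0020104 ]), 'joint_efforts': array([-3.59456935e-03, -5.28499031e+01, -1.27183802e+00, -1.53837276e+01,
       -5.26221155e-02,  1.98413203e-03,  3.27210046e-05]), 'ee_pos': array([137.37188278, 609.16375059, 251.99265316]), 'ee_rot': array([ 1.10619396e-01,  9.93862503e-01, -8.19653631e-04, -4.28548462e-05]), 'ft_force': array([ 0.0227908 ,  0.82653429, -0.45965693]), 'moment': array([0.00313855, 0.054049  , 0.01156666]), 'finger_force': 0.0, 'width': 88.12656721568472}
```

View pics/top0.png

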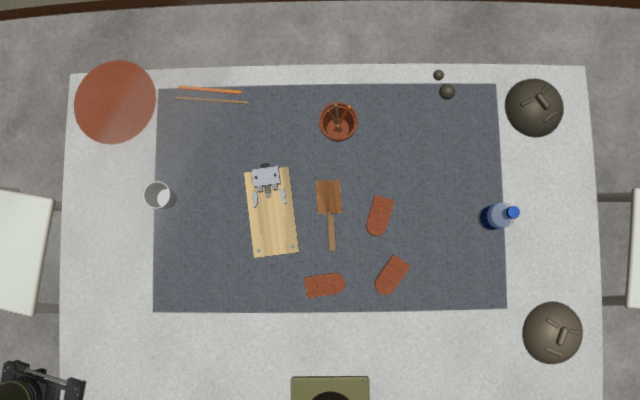

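View pics/scene0.png

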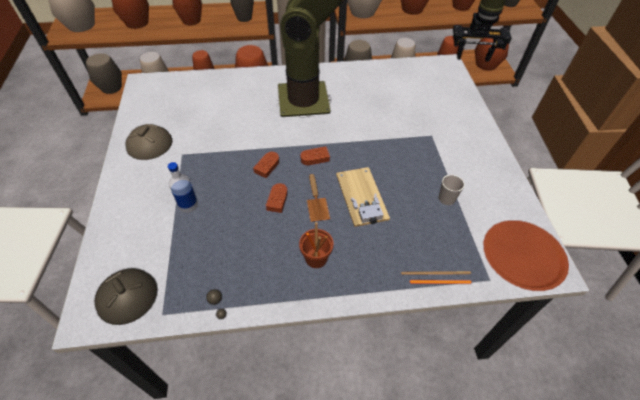

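The pictures show three plaques in the top view: A (380,216), B (392,275) and C (325,285). The base is at about (330,400), so A is the farthest. Next I check it in a close crop and measure it along with the jig.

```bash
python3 - <<'E'
from h import *
im=cv2.imread('pics/top0.png')
hsv=cv2.cvtColor(im,cv2.COLOR_BGR2HSV)
m=((hsv[...,0]<10)|(hsv[...,0]>174))&(hsv[...,1]>110)
m=m.astype(np.uint8)*255
m[:, :290]=0;m[:170]=0;m[310:]=0;m[:,430:]=0
m=cv2.morphologyEx(m,cv2.MORPH_CLOSE,np.ones((3,3)))
for c in cv2.findContours(m,0,1)[0]:
    if cv2.contourArea(c)<300: continue
    w=ray('top',c[:,0,:],22)[:,:2].astype(np.float32)
    r=cv2.minAreaRect(w);b=cv2.boxPoints(r)
    print('red',c[:,0].mean(0),r,'dist',np.hypot(*r[0]))
    M=cv2.moments(w.reshape(-1,1,2));print(' centroid',M['m10']/M['m00'],M['m01']/M['m00'])
w=((hsv[...,0]>12)&(hsv[...,0]<30)&(hsv[...,1]>50)&(hsv[...,2]>130)).astype(np.uint8)*255
w[:, :225]=0;w[:,308:]=0;w[:150]=0;w[270:]=0
cs=cv2.findContours(w,0,1)[0];c=max(cs,key=cv2.contourArea)
h=cv2.convexHull(np.vstack([k for k in cs if cv2.contourArea(k)>30]))
q=ray('top',h[:,0,:],12)[:,:2].astype(np.float32);r=cv2.minAreaRect(q);print('bed',r,cv2.boxPoints(r).tolist())
a=cv2.resize(im[155:265,235:310],None,fx=5,fy=5,interpolation=2);b=cv2.resize(im[185:245,355:405],None,fx=8,fy=8,interpolation=2)
o=np.zeros((550,800,3),np.uint8);o[:550,:375]=a;o[:480,390:790]=b
cv2.imwrite('pics/crop.png',o)
E
```

```text
red [323.06862745 284.54901961] ((345.94012451171875, 10.084991455078125), (52.6992301940918, 101.60124969482422), 8.75325870513916) dist 346.08709424049965
 centroid 345.61715025225266 12.143644544278867
red [391.1010101  274.54545455] ((365.03369140625, -160.52230834960938), (53.45579147338867, 101.91006469726562), 53.63465118408203) dist 398.7693660997048
 centroid 366.65669804642044 -161.74026892974803
red [379.   214.46] ((521.6802368164062, -133.89120483398438), (52.66064453125, 102.89600372314453), 72.88196563720703) dist 538.5880839906483
 centroid 523.9897884162724 -134.3900097903575
bed ((538.5224609375, 151.5135498046875), (230.36953735351562, 120.7850570678711), 6.859130859375) [[416.94952392578125, 197.71746826171875], [431.37469482421875, 77.79690551757812], [660.0953979492188, 105.30963134765625], [645.6702270507812, 225.23019409179688]]
```

View pics/crop.png

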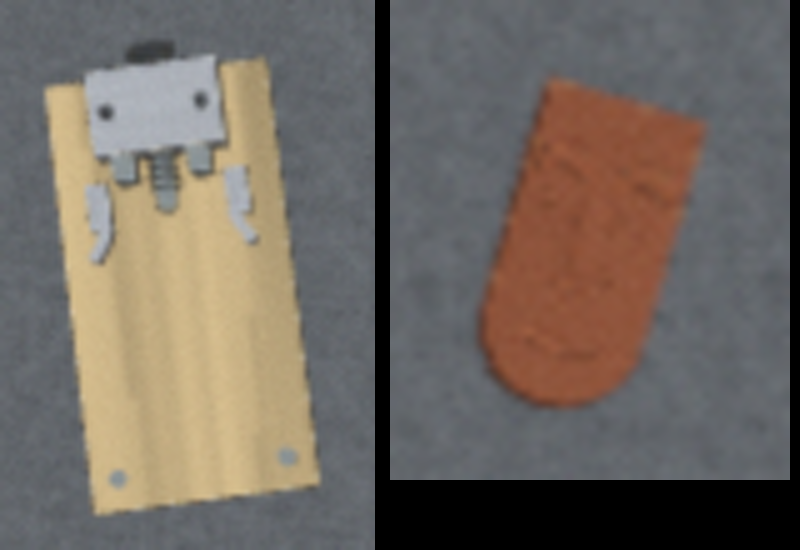

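The crop shows the jig with its housing and plunger at the top, so its x runs up the image, yawed about 0.12 rad. Plaque A's brow is the upper-right end, with yaw about -0.30, and its centre is at (522,-134). Its size of 103x53 matches the description, and so does the bed at 230x121. I plan to grip 10 mm behind the centre, at (512,-131).

```bash
python3 -m handwheel '1 60 -20 0 0; 1 115 -70 0 0; 1 170 -120 0 0; 1 220 -165 0 0; 1 260 -210 0 -0.04' && python3 -m handwheel '1 20 -55 0 -0.04; 1 40 -110 0 -0.04; 1 55 -165 0 -0.04; 1 70 -225 0 -0.04; 1 80 -285 0 -0.04'; python3 - <<'E'
from h import *
px=[(260,191.5),(275.5,189.5)]
print('posts top', ray('top',px,38)); print('nose',ray('top',[(268.2,197)],26))
y=.1197;c,s=np.cos(y),np.sin(y);st=np.array([593,158.1])
for P in list(ray('top',px,38))+list(ray('top',[(268.2,197)],26)):
    d=P[:2]-st;print(d@[c,s],d@[-s,c])
E
```

```text
t: 0.72
ee_pos: [380.5, 417.4, 252.4]
ee_rot: [0.131, 0.991, -0.0, -0.0]
ft_force: [0.2, -0.3, 0.2]
width: 87.9
finger_force: 0.0
t: 1.35
ee_pos: [459.5, 132.0, 252.6]
ee_rot: [0.15, 0.989, 0.0, 0.0]
ft_force: [0.7, -0.8, -0.2]
width: 88.4
finger_force: 0.0
posts top [[588.77514364 176.2113039   38.        ]
 [593.44994206 135.45671593  38.        ]]
nose [[575.41275715 156.09205069  26.        ]]
-2.0318756722387614 18.486217065340366
-2.257210758876192 -22.53498970603342
-17.701175403078217 0.106587896477089
```

```bash
python3 -m handwheel '1 10 -55 0 0; 1 22 -110 0 0; 1 32 -165 -20 0; 1 42 -220 -60 0; 1 52 -263 -100 0' && python3 -m handwheel '1 0 0 -20 0; 1 0 0 -40 0; 1 0 0 -40 0'; python3 - <<'E'
from h import *
im=snap('top','top1.png');snap('scene','sc1.png')
s=bot.sense();print(s['ee_pos'],s['ee_rot'])
a=cv2.resize(im[180:260,340:420],None,fx=5,fy=5,interpolation=2)
sc=cv2.imread('pics/sc1.png')[160:240,220:340]
o=np.zeros((400,800,3),np.uint8);o[:,:400]=a[:,:,::-1];o[:266,400:]=cv2.resize(sc,(400,266))
cv2.imwrite('pics/c1.png',o)
E
```

```text
t: 1.98
ee_pos: [511.0, -128.7, 154.1]
ee_rot: [0.151, 0.989, -0.0, 0.001]
ft_force: [1.0, 0.4, 0.5]
width: 88.2
finger_force: 0.0
t: 2.35
ee_pos: [509.3, -126.4, 113.6]
ee_rot: [0.15, 0.989, 0.0, -0.002]
ft_force: [-0.4, 0.3, 0.7]
width: 88.0
finger_force: 0.0
[ 510.56931372 -126.44918056  115.16021998] [ 1.50189143e-01  9.88657279e-01  6.04743347e-05 -3.60730063e-05]
```

View pics/c1.png

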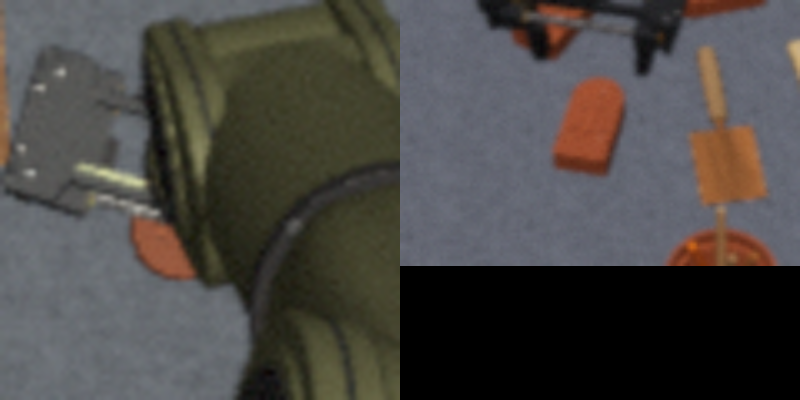

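The left half shows the arm over the plaque, with only the chin visible at about (160,250). The right half shows the plaque clear between the opened fingers. Now I descend and grip.

```bash
python3 -m handwheel '1 1 -4 -30 0; 1 1.5 -4.5 -60 0; 1 1.5 -4.5 -80 0; 1 1.5 -4.5 -91 0; 1 1.5 -4.5 -96 0' && python3 -m handwheel '1 0 0 0 0; 0 0 0 0 0; 0 0 0 0 0; 0 0 0 0 0; 0 0 0 0 0' 30 && python3 -m handwheel '0 0 0 0 0; 0 0 0 0 0; 0 0 0 0 0'
```

```text
t: 3.08
ee_pos: [512.5, -131.0, 19.2]
ee_rot: [0.15, 0.989, 0.0, 0.0]
ft_force: [-0.1, -0.6, 0.9]
width: 88.0
finger_force: 0.0
t: 3.7
ee_pos: [512.0, -131.2, 19.1]
ee_rot: [0.15, 0.989, 0.0, 0.0]
ft_force: [-0.0, 0.4, 1.3]
width: 54.0
finger_force: 30.0
t: 4.08
ee_pos: [512.0, -131.2, 19.1]
ee_rot: [0.15, 0.989, -0.0, 0.0]
ft_force: [-0.6, 0.1, 3.7]
width: 53.9
finger_force: 30.0
```

```bash
python3 -m handwheel '0 0 0 15 0; 0 0 0 45 0; 0 -5 30 70 0.05; 0 -10 80 75 0.15; 0 -15 130 75 0.25' 35 && python3 -m handwheel '0 -6 50 0 0.08; 0 -12 100 0 0.17; 0 -16 146 0 0.17; 0 -16 146 0 0.17; 0 -16 146 0 0.17'; python3 - <<'E'
from h import *
snap('top','top2.png');im=snap('scene','sc2.png')
s=bot.sense();print(s['ee_pos'],s['ee_rot'],s['width'])
cv2.imwrite('pics/c2.png',cv2.resize(im[140:240,300:420,::-1],None,fx=5,fy=5,interpolation=2))
E
```

```text
t: 4.7
ee_pos: [497.2, -0.0, 95.1]
ee_rot: [0.025, 1.0, 0.0, 0.001]
ft_force: [0.6, 1.1, -1.9]
width: 53.8
finger_force: 35.0
t: 5.32
ee_pos: [480.7, 144.2, 94.2]
ee_rot: [-0.059, 0.998, -0.0, -0.0]
ft_force: [-0.1, -0.5, -2.2]
width: 53.7
finger_force: 35.0
[481.00866658 143.05644416  94.06660138] [-5.78963060e-02  9.98322342e-01 -6.85758954e-04 -2.22964751e-04] 53.717380591275145
```

View pics/c2.png

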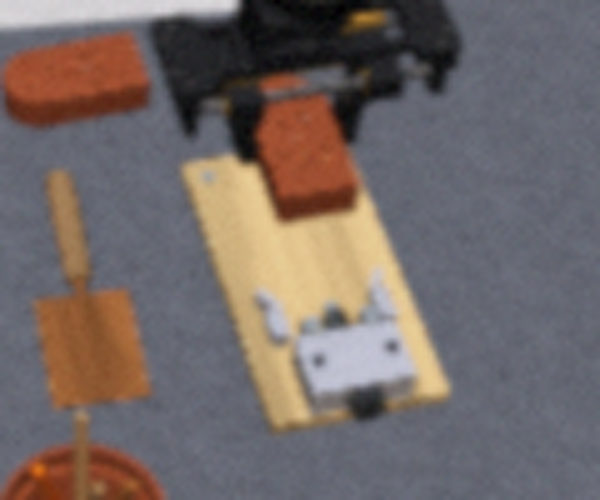

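The plaque is held level above the bed, square with the jig, with its brow (crop about (318,210)) facing the plunger. I lower it onto the bed.

```bash
python3 -m handwheel '0 0 0 -25 0; 0 0 0 -45 0; 0 0 0 -55 0; 0 0 0 -59 0; 0 0 0 -61 0' && python3 -m handwheel '0 0 0 -1 0; 0 0 0 -2 0; 0 0 0 -2 0'; python3 - <<'E'
from h import *
im=snap('scene','sc3.png')
s=bot.sense();print(s['ee_pos'],s['ee_rot'],s['ft_force'])
a=cv2.resize(im[160:230,325:400,::-1],None,fx=8,fy=8,interpolation=2)
cv2.imwrite('pics/c3.png',a)
# predicted brow top corners & jig middle line from my estimate
y=.1197;X=np.array([np.cos(y),np.sin(y),0]);Y=np.array([-X[1],X[0],0]);S=np.array([592,157.5,0])
P=[S+X*-50+Y*v+[0,0,40] for v in(27,-27)]+[S+Y*v+[0,0,38] for v in (26,14,-14,-26)]+[S-40*X+Y*v+[0,0,26] for v in(39.5,-39.5)]+[S-18*X+[0,0,26]]
print(((proj('scene',P)-[325,160])*8+3.5).round(0).tolist())
E
```

```text
t: 6.05
ee_pos: [481.3, 144.7, 33.1]
ee_rot: [-0.059, 0.998, 0.0, 0.0]
ft_force: [0.2, 0.1, -3.0]
width: 53.7
finger_force: 35.0
t: 6.42
ee_pos: [481.1, 145.0, 31.1]
ee_rot: [-0.059, 0.998, 0.0, 0.0]
ft_force: [0.2, -0.6, -2.7]
width: 53.7
finger_force: 35.0
[481.10525774 144.98781754  31.07396189] [-5.91050195e-02  9.98251752e-01  9.70873183e-05  1.64878222e-04] [-0.94990607  0.30974523 -1.52239635]
[[365.0, 233.0], [242.0, 256.0], [400.0, 329.0], [372.0, 334.0], [306.0, 346.0], [278.0, 351.0], [397.0, 267.0], [217.0, 300.0], [323.0, 324.0]]
```

View pics/c3.png

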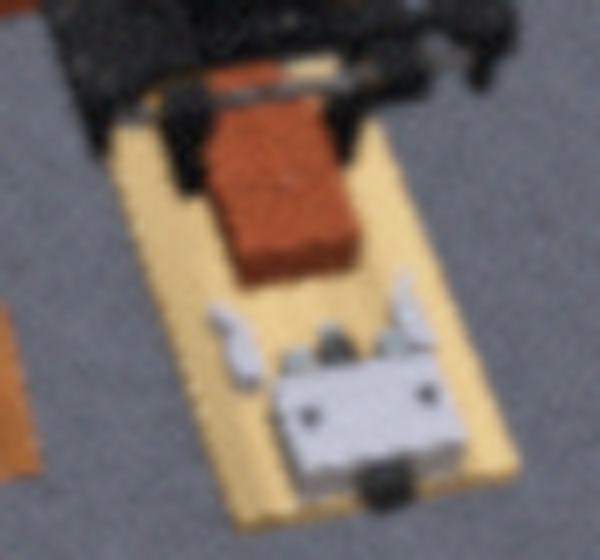

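The plaque lies on the bed with its brow short of the guides. By eye it may sit a few mm to the right of the jig's middle line (robot's -y), so I check the offset within this one view.

```bash
python3 - <<'E'
from h import *
im=cv2.imread('pics/sc3.png');hsv=cv2.cvtColor(im,cv2.COLOR_BGR2HSV)
y=.1197;X=np.array([np.cos(y),np.sin(y)]);Y=np.array([-X[1],X[0]]);S=np.array([592,157.5])
loc=lambda px,z:(lambda d:np.c_[d@X,d@Y])(ray('scene',px,z)[:,:2]-S)
big=cv2.resize(hsv,None,fx=4,fy=4,interpolation=1)
def mk(c,roi):
    m=np.zeros(c.shape,np.uint8);a,b,l,r=[4*k for k in roi];m[a:b,l:r]=c[a:b,l:r]*255;return m
H,Sa,V=big[...,0],big[...,1],big[...,2]
red=mk(((H<10)|(H>174))&(Sa>110),(165,200,345,375))
wood=mk((H>12)&(H<32)&(Sa>60)&(V>120),(172,228,335,395))
def pts(m,side,rows):
    o=[]
    for r in rows:
        c=np.flatnonzero(m[r])
        if len(c): o.append(((c[0]-.5 if side<0 else c[-1]+.5)/4-.375,(r)/4-.375))
    return o
def rep(n,p,z):
    l=loc(p,z);f=np.polyfit(l[:,0],l[:,1],1);res=l[:,1]-np.polyval(f,l[:,0])
    k=abs(res)<2;f=np.polyfit(l[k,0],l[k,1],1);print(n,'x',l[:,0].min().round(),l[:,0].max().round(),'slope',f[0].round(3),'y at mid',np.polyval(f,l[k,0].mean()).round(1),'n',k.sum(),len(k))
rep('bed right(-y)',pts(wood,-1,range(4*190,4*220,2)),12)
rep('bed left(+y)',pts(wood,1,range(4*185,4*212,2)),12)
for z in(12,40):
    rep('plaque -y z%d'%z,pts(red,-1,range(4*184,4*190,1)),z); rep('plaque +y z%d'%z,pts(red,1,range(4*178,4*187,1)),z)
# lowest red = brow bottom edge
cols=range(4*357,4*368,2);p=[(c/4-.375,(np.flatnonzero(red[:,c])[-1]+.5)/4-.375) for c in cols]
l=loc(p,12);print('brow bottom x',l[:,0].mean(),'slope',np.polyfit(l[:,1],l[:,0],1)[0])
l=loc(pts(wood,1,[0])or[(0,0)],12)
E
```

```text
bed right(-y) x -90.0 37.0 slope 0.005 y at mid -61.7 n 60 60
bed left(+y) x -84.0 32.0 slope 0.002 y at mid 60.7 n 54 54
plaque -y z12 x -108.0 -81.0 slope 0.0 y at mid -20.5 n 24 24
plaque +y z12 x -121.0 -83.0 slope -0.269 y at mid 35.6 n 28 36
plaque -y z40 x -86.0 -60.0 slope 0.0 y at mid -28.8 n 24 24
plaque +y z40 x -99.0 -61.0 slope -0.269 y at mid 25.8 n 29 36
brow bottom x -57.13412993110965 slope -0.0019929421305509396
```

The view gives the lateral offset as about 1 mm and the yaw as square, with the brow about 50–57 mm before the stops. I advance gently.

```bash
python3 -m handwheel '0 6 1.5 0 0; 0 12 2.4 0 0; 0 18 3.1 0 0; 0 24 3.8 0 0; 0 28 4.3 0 0' && python3 -m handwheel '0 2 0.2 0 0; 0 4 0.5 0 0; 0 6 0.7 0 0; 0 8 1 0 0; 0 8 1 0 0'
```

```text
t: 7.1
ee_pos: [508.7, 149.0, 31.1]
ee_rot: [-0.059, 0.998, -0.0, -0.001]
ft_force: [-5.1, -0.9, 6.9]
width: 53.6
finger_force: 35.0
t: 7.72
ee_pos: [514.0, 149.6, 31.1]
ee_rot: [-0.06, 0.998, -0.001, -0.003]
ft_force: [-9.6, -1.7, 11.4]
width: 53.6
finger_force: 35.0
```

```bash
python3 -m handwheel '0 1 0.1 1 0; 0 2 0.2 1 0; 0 3 0.4 1 0; 0 4 0.5 1 0; 0 4 0.5 1 0' && python3 -m handwheel '0 1 0.1 0 0; 0 2 0.2 0 0; 0 3 0.4 0 0; 0 4 0.5 0 0; 0 4 0.5 0 0'
```

```text
t: 8.35
ee_pos: [520.6, 150.5, 31.6]
ee_rot: [-0.059, 0.998, -0.0, -0.001]
ft_force: [-4.7, -1.4, -4.1]
width: 53.9
finger_force: 35.0
t: 8.98
ee_pos: [524.2, 150.9, 31.6]
ee_rot: [-0.059, 0.998, -0.0, -0.001]
ft_force: [-6.0, -0.5, -3.7]
width: 53.7
finger_force: 35.0
```

The force now follows the spring rate, so the plunger is being pushed; I estimate about 6 mm to go.

```bash
python3 -m handwheel '0 1 0.1 0 0; 0 2 0.2 0 0; 0 3 0.4 0 0; 0 4 0.5 0 0; 0 4 0.5 0 0' && python3 -m handwheel '0 0.5 0 0 0; 0 1 0.1 0 0; 0 1.5 0.2 0 0; 0 2 0.2 0 0; 0 2 0.2 0 0'
```

```text
t: 9.6
ee_pos: [527.7, 151.3, 31.6]
ee_rot: [-0.059, 0.998, -0.0, -0.001]
ft_force: [-6.7, -0.2, -4.5]
width: 53.7
finger_force: 35.0
t: 10.22
ee_pos: [529.4, 151.5, 31.6]
ee_rot: [-0.059, 0.998, -0.0, -0.002]
ft_force: [-6.8, 0.4, -2.5]
width: 53.5
finger_force: 35.0
```

```bash
python3 -m handwheel '0 0.5 0 0 0; 0 1 0.1 0 0; 0 1.5 0.2 0 0; 0 2 0.2 0 0; 0 2 0.2 0 0' && python3 -m handwheel '0 0.5 0 0 0; 0 1 0.1 0 0; 0 1.5 0.2 0 0; 0 1.5 0.2 0 0'
```

```text
t: 10.85
ee_pos: [531.1, 151.7, 31.6]
ee_rot: [-0.059, 0.998, -0.001, -0.002]
ft_force: [-7.7, -0.5, -3.5]
width: 53.7
finger_force: 35.0
t: 11.35
ee_pos: [531.2, 151.7, 31.5]
ee_rot: [-0.06, 0.998, -0.001, -0.003]
ft_force: [-10.3, -0.7, -1.9]
width: 53.9
finger_force: 35.0
```

The stops are met at TCP x of about 531, and the force is rising with no further motion. I press a little harder and seat the plaque.

```bash
python3 -m handwheel '0 1 0.1 -0.1 0; 0 2 0.2 -0.3 0; 0 3 0.3 -0.4 0; 0 3.5 0.4 -0.4 0; 0 3.5 0.4 -0.4 0' && python3 -m handwheel '0 0 0 0 0; 0 0 0 0 0; 0 0 0 0 0; 0 0 0 0 0'; python3 - <<'E'
from h import *
im=snap('scene','sc4.png');s=bot.sense();print(s['ee_pos'],s['ft_force'])
cv2.imwrite('pics/c4.png',cv2.resize(im[160:230,325:400,::-1],None,fx=8,fy=8,interpolation=2))
E
```

```text
t: 11.98
ee_pos: [531.4, 151.5, 31.1]
ee_rot: [-0.06, 0.998, -0.002, -0.006]
ft_force: [-16.0, -1.4, 5.8]
width: 53.6
finger_force: 35.0
t: 12.48
ee_pos: [531.4, 151.5, 31.1]
ee_rot: [-0.06, 0.998, -0.002, -0.006]
ft_force: [-16.5, -0.4, 5.4]
width: 53.6
finger_force: 35.0
[531.37915403 151.584346    31.13364166] [-16.16636367  -2.79210305   5.63262353]
```

View pics/c4.png

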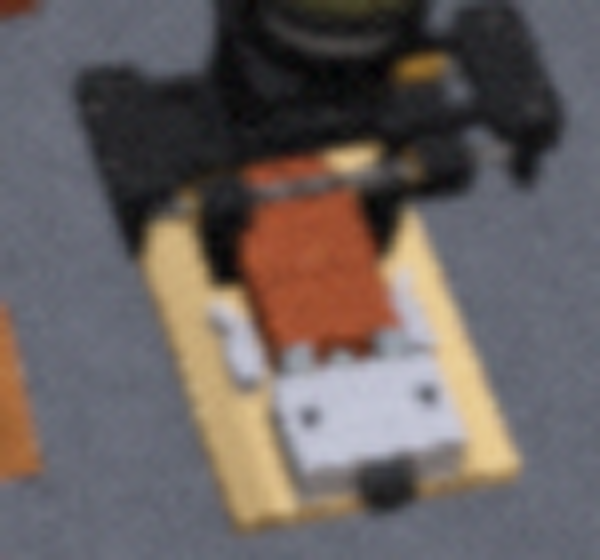

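The brow end sits between the guides, flush against both posts (crop about (298,355) and (393,342)), with the plunger pushed back. It is steady at about 16 N.

```bash
python3 -c "from station import bot; print(bot.job_done())"
```

```text
the job is handed in; nothing more can be done
None
```

I handed the job in with the plaque held square against both stop posts and the plunger pushed back, pressing at a steady 16 N or so at about 12.5 s; the judge's result was not shown.

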